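Shift the green bench drive into fast gear

ROBOT

A 7-joint arm with a two-finger parallel gripper is mounted at the origin on a cart in front of the work surface, level with it; the furniture and walls round the work are solid. World frame = base frame: x ahead of the robot, y to its left, z up, the work surface at z = 0. Lengths are in m, angles in rad, forces in N, time in s.
With the tool pointing down it reaches from about 0.35 to 0.9 m from the base axis. Payload 8.1 kg.
Tool frame: the origin (TCP) lies midway between the tips of the shut fingers; the grasp point (between the pads) lies r.grasp_offset behind it (r.grasp_offset is the distance from the TCP to the grasp point, in m); x points along the fingers, z is the direction in which the jaws open and shut, and the axes are right-handed (so a half turn about x gives the same grasp; the last joint's range is limited). The gripper opens to 85 mm and grips with 20 to 120 N. Pads are 22 mm wide; open, the fingers measure 114 mm over their backs; the gripper's body (76 mm by 85 mm) begins 54 mm behind the grasp point. The pads swing forward as they close: fully open they stand 13 mm farther back than shut.
Start: joints at [-1.269, 0.434, 0.025, 1.573, -0.012, 1.134, -0.075], TCP at [0.246, 0.574, 0.231] pointing down, gripper open.
Joint ranges: [-2.62, 2.62], [-0.44, 2.09], [-1.27, 1.32], [0.08, 2.57], [-1.32, 4.46], [0.12, 2], [-2.74, 2.74]. Speed limits (rad/s): [2.22, 2.22, 3.01, 3.01, 3.14, 3.14, 3.14].

INTERFACE

Orientations are given as a rotation vector (axis times angle).
In Python, from rig import r gives the robot as it stands.
- The arm moves only by the tool send_rows, never from a script. Its argument "rows" is text: rows parted by semicolons, each of 7 numbers parted by spaces: the gripper's target within -1 to 1 (fully open at 1, half-way at 0, shut at -1), then the shift along the tool's x, y, z in mm, then the turn, a rotation vector about the tool's x, y, z in rad. In form: jaw x y z wx wy wz; .... A call has 1 to 10 rows; each row is the pose to reach, as a shift and turn from the pose commanded when the call began, along the tool's axes at that moment; what a row does not reach only later rows make up. A row lasts 1/8 s, in which the tool goes at most 62.5 mm and 10.7 degrees, less where a joint would pass 70% of its speed; a pose out of reach is approached as far as the arm can. A call with a gripper value outside its range is refused whole. The fingers move at their own pace and stop on an object; "newtons" is the grip in N (left out, the last holds). Time passes only in rows, so rows that repeat a pose let the fingers close. It gives the time, the measured TCP pose, the force and the opening at its end, in the units of the state.
- r.get_obs(): the state, without advancing time (a new reading comes with each control period).
- r.snapshot(name): name is "side" or "top" or "wrist"; returns a dict with "img" (400x640x3 uint8, blue, green, red), "mtx" (3x3 intrinsics, pixels), "world_from_camera" (4x4, takes a point from camera to world coordinates); the wrist camera has in their place "mount" (4x4, takes a point from camera to tool coordinates, whose origin is the TCP and whose axes are the tool frame's). Camera axes: x right, y down, z forward; pixel columns grow to the right and rows downward; lengths in m; the calibration is good to about 2 mm. A picture is of the moment at which its call begins: read the wrist's pose just before it. There is no depth.
- r.sign_off(): hands the job in, once; it reports no verdict.
The state is a dict: "time": time; "joint_pos": joint angles; "joint_velocities": joint speeds; "joint_efforts": joint torques, N m; "tool_pos": TCP position; "ee_rot": TCP orientation; "wrist_force": force on the tool from outside, world axes, zero at the start; "torque": the same for the moment, N m; "opening": finger opening in m.
Only numpy, scipy, OpenCV 4.12 (cv2) and the standard library are available. Lean on these libraries where they do the work, as an engineer would, in place of code of your own. Each camera call takes 0.05 s, during which the arm holds its last target.

TASK

Shift the green geared drive into its fast gear: pull its black selector knob straight up against the spring, turn it clockwise from the white mark to the yellow mark, and let go so that it snaps fully down into that notch. Leave the selector of the grey drive as it is.

Things in the scene. Friction and masses are not known exactly. Their poses are not given: they have to be found in the camera images.
- green_drive: Green-painted geared drive, fixed to the bench; a grey one is alike. Base 120 x 90 mm, motor at its +x end. Origin: on the knob's axis, at bench level; z up. On its 57 mm high cover, 36 mm from the axis, dots mark the notches: white (neutral) at -x; yellow (fast) 60 degrees clockwise from it seen from above (direction -0.50, +0.87); red (slow) 60 degrees the other way (-0.50, -0.87).
- green_grip (a point): Middle of the green drive's black bar knob, on its vertical axis, 88 mm above the bench when down. Bar 50 mm long (point x), 18 mm wide with flat sides (point y), 30 mm tall (15 mm each way from here). A white index line on top and a steel pin below it point to point -x; the pin sits in a notched collar of 28 mm radius, top 66 mm above the bench. At the start the line points to the white dot.
- green_pull (a joint): How far that knob is pulled up, m: 0 fully down, stop at 0.014. Its spring pulls down with 5 to 10 N. Above 0.007 the pin is clear of the notches and the knob turns freely; below, the notch blocks it. Let go, it snaps down, and a lead-in centres it if it is within about 12 degrees of a notch; between notches it stays up.
- green_turn (a joint): Turn of that knob, rad, growing clockwise seen from above: 0 line at the white dot (bar along the drive's x axis), +1.047 (60 degrees) at the yellow dot, -1.047 at the red dot; stops at -1.2 and +1.2. About 0.07 rad of play either way in a notch.
- grey_pointer (a point): Top of the index-line end of the knob on the other, grey-painted drive, which is alike: 23 mm from its axis, 103 mm above the bench. It must stay where it is.

How it is judged:
By the outcome, as a careful person would: the job done as asked, in the order asked, and still so for the second after the job is handed in, with the robot touching nothing.
It also fails if it takes over 34 s, if anything falls off the work surface, if the arm or the gripper's body presses on something with over 40 N, if the wrist force passes 120 N, or if a joint passes its speed limit or range.

## Working session

There is one attempt and no reset: what is moved stays moved. The work goes in short steps, Python scripts to look and compute and a tool call to move; the robot and the scene stay as the last step left them, time stands still between calls to the robot, and variables do not carry over. Pictures are saved under pics/ and viewed, and the job is handed in when it is done.

Besides the shell and the picture viewer there is one more tool, called after ">>>" as name(argument=value, ...), one argument or row to a line, values as JSON. send_rows: Moves the arm, as the interface text tells. Its arguments: {"type":"object","properties":{"rows":{"type":"string"},"newtons":{"type":"number"}},"required":["rows"]}

```bash
mkdir -p pics; ls
python3 - <<'E'
from rig import r
import cv2
print(r.get_obs(), r.grasp_offset)
for n in("top","side","wrist"):
    s=r.snapshot(n); cv2.imwrite(f"pics/{n}0.png",s["img"]); print(n,s["mtx"].tolist(),s.get("world_from_camera",s.get("mount")).tolist())
E
```

```text
pics
{'time': 0.0, 'joint_pos': array([-1.26857129,  0.4352032 ,  0.02497666,  1.57410551, -0.01164942,
        1.13399993, -0.07505932]), 'joint_velocities': array([ 2.94241385e-04, -6.58263172e-04,  1.26646784e-03,  1.90807193e-03,
        3.53555398e-05, -2.17346956e-04,  3.17164324e-04]), 'joint_efforts': array([ 1.33279273e-04, -6.70466137e+01,  1.02551099e+00, -3.16212451e+01,
        1.55637029e-02,  1.26631497e-02, -2.31593526e-05]), 'tool_pos': array([0.24599942, 0.57399523, 0.23053503]), 'ee_rot': array([-0.90694454,  1.37524881,  0.90538773]), 'wrist_force': array([-0.35436936,  0.00094507,  0.69909243]), 'torque': array([0.01555439, 0.02669115, 0.01411388]), 'opening': 0.0853987442444043} 0.0187
top [[371.66851254549226, 0.0, 325.15597942093075], [0.0, 371.66851254549226, 202.84143222751615], [0.0, 0.0, 1.0]] [[-0.14877677655212893, -0.9665487976941317, 0.20892317352267553, 0.3296960332355088], [-0.9888634869782228, 0.14623018643405494, -0.027671947830459582, -0.13041350589337844], [-0.0038045867092298077, -0.21071344107932372, -0.9775404701947036, 0.9172222250007738], [0.0, 0.0, 0.0, 1.0]]
side [[467.55026693522933, 0.0, 317.554380555607], [0.0, 467.55026693522933, 202.28736519145693], [0.0, 0.0, 1.0]] [[-0.9852515737911214, -0.10237078250863862, 0.1371114846782992, 0.36783536501096475], [-0.17108329321047044, 0.6040368443699542, -0.7783765139235946, 0.5137980763930994], [-0.0031373757152545517, -0.7903541696810088, -0.6126421821434308, 0.6168632052217586], [0.0, 0.0, 0.0, 1.0]]
wrist [[356.76640956322814, 0.0, 314.4450624566242], [0.0, 356.76640956322814, 196.63078868407885], [0.0, 0.0, 1.0]] [[-0.0003972987189297033, -0.3218295914380982, 0.9467975265221774, -0.14197187114737753], [0.000881055437641204, -0.9467973464203119, -0.3218291605072021, 0.08377075234935759], [0.9999995329474122, 0.0007063187959036986, 0.0006597110843493754, 0.00033649407687941224], [0.0, 0.0, 0.0, 1.0]]
```

View pics/top0.png

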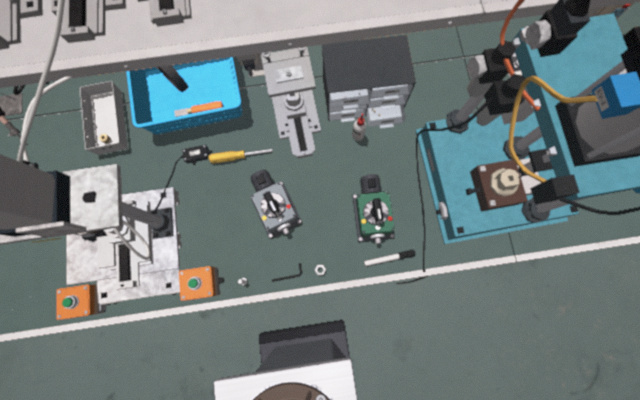

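View pics/side0.png

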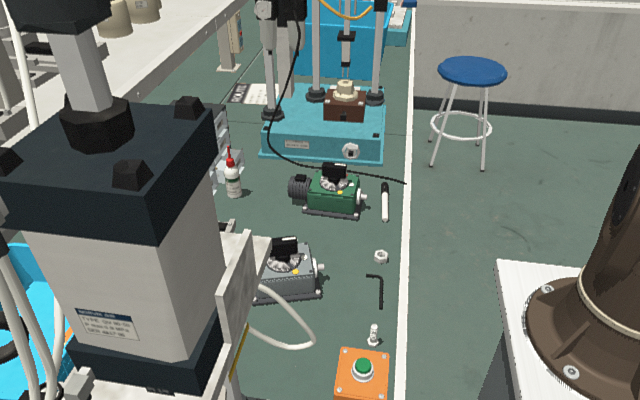

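The top view shows the grey drive near (275,207) and the green one near (376,212). In the side view the green drive is near (330,190). I'll zoom in on both.

Run:
```python
import cv2,numpy as np
t=cv2.imread("pics/top0.png")[165:250,335:420]; s=cv2.imread("pics/side0.png")[145:230,280:380]
a=cv2.resize(t,None,fx=7,fy=7,interpolation=cv2.INTER_CUBIC)
b=cv2.resize(s,None,fx=7,fy=7,interpolation=cv2.INTER_CUBIC)
cv2.imwrite("pics/t0z.png",a);cv2.imwrite("pics/s0z.png",b)
```

```text
(no output)
```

View pics/t0z.png

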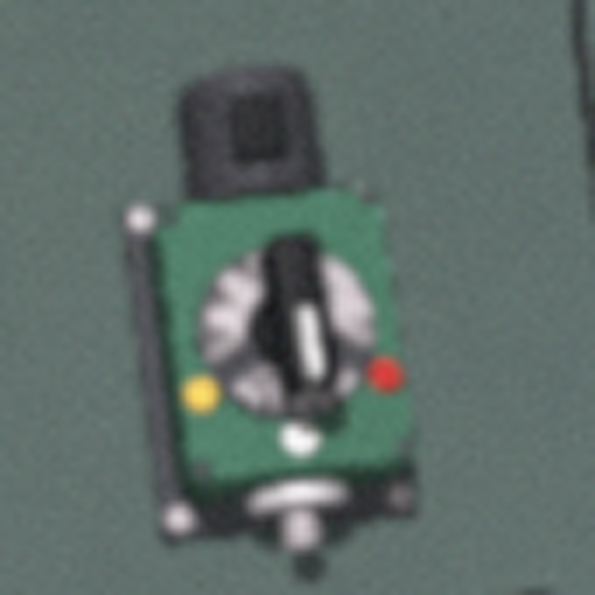

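View pics/s0z.png

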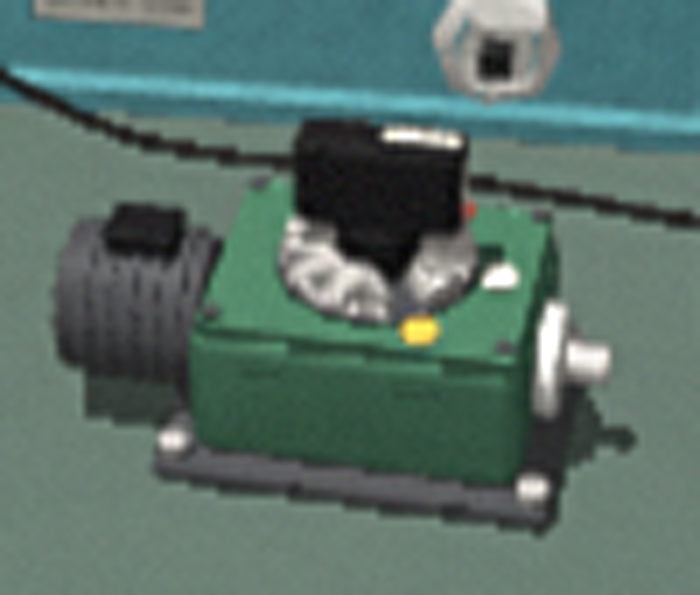

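Top crop (7x): the yellow, white and red dots are at (200,394), (300,438) and (386,375), and the white line on the knob at (312,342) points to the white dot. Side crop: yellow is at (419,331), white at (502,277). Next I'll fit the drive pose from these.

```bash
cat > h.py <<'E'
import cv2,numpy as np
from rig import r
from scipy.spatial.transform import Rotation as R
def ray(s,uv,z,T=None):
    T=s["world_from_camera"] if T is None else T
    d=np.linalg.inv(s["mtx"])@[uv[0],uv[1],1]; d=T[:3,:3]@d; o=T[:3,3]
    return o+d*(z-o[2])/d[2]
def toolT(o):
    T=np.eye(4);T[:3,:3]=R.from_rotvec(o["ee_rot"]).as_matrix();T[:3,3]=o["tool_pos"];return T
E
python3 - <<'E'
from h import *
t=r.snapshot("top");s=r.snapshot("side")
def mk(im,lo,hi,x0,y0,x1,y1):
    h=cv2.cvtColor(im,cv2.COLOR_BGR2HSV);m=cv2.inRange(h,lo,hi)[y0:y1,x0:x1]
    n,_,st,c=cv2.connectedComponentsWithStats(m); return [(int(st[i,4]),(c[i]+[x0,y0]).round(2).tolist()) for i in range(1,n) if st[i,4]>2]
for nm,i,b in(("top",t,(335,165,420,250)),("side",s,(300,145,380,215))):
    print(nm,"Y",mk(i["img"],(18,120,120),(35,255,255),*b),"R",mk(i["img"],(0,150,120),(8,255,255),*b),"W",mk(i["img"],(0,0,190),(180,40,255),*b))
c=lambda u,v,x,y:((u+.5)/7-.5+x,(v+.5)/7-.5+y)
Y,W,Rd=[ray(t,c(*p,335,165),.057) for p in((200,394),(300,438),(386,375))]
Ys,Ws=[ray(s,c(*p,280,145),.057) for p in((419,331),(502,277))]
print(Y,W,Rd,Ys,Ws)
def fit(P,names):
    a={'Y':np.deg2rad(120),'W':np.pi,'R':np.deg2rad(240)}
    L=np.array([[.036*np.cos(a[n]),.036*np.sin(a[n])] for n in names]);P=np.array(P)[:,:2]
    l=L-L.mean(0);p=P-P.mean(0)
    th=np.arctan2((l[:,0]*p[:,1]-l[:,1]*p[:,0]).sum(),(l*p).sum())
    Q=np.array([[np.cos(th),-np.sin(th)],[np.sin(th),np.cos(th)]])
    return P.mean(0)-Q@L.mean(0),np.rad2deg(th)
print(fit([Y,W,Rd],"YWR"),fit([Ys,Ws],"YW"))
# knob line in top at z=.103
a,b=[ray(t,c(*p,335,165),.103) for p in((304,308),(318,376))]
print(a,b,np.rad2deg(np.arctan2(*(a-b)[1::-1])))
E
```

```text
top Y [(16, [363.31, 220.88])] R [(10, [389.5, 218.0])] W [(4, [354.5, 195.5]), (25, [383.96, 207.36]), (28, [367.96, 208.36]), (15, [378.93, 213.47]), (13, [377.15, 227.46]), (19, [377.0, 235.05]), (6, [377.5, 240.0])]
side Y [(19, [339.37, 191.53])] R [] W [(47, [350.96, 146.32]), (3, [352.0, 157.0]), (13, [340.54, 164.23]), (43, [326.67, 183.09]), (12, [340.92, 184.58]), (14, [351.14, 184.07]), (30, [358.07, 193.73]), (19, [363.42, 195.74]), (6, [304.0, 207.5]), (4, [355.5, 214.0])]
[ 0.45754953 -0.23631687  0.057     ] [ 0.43793469 -0.26674035  0.057     ] [ 0.4545951  -0.29900676  0.057     ] [ 0.45560292 -0.23862405  0.057     ] [ 0.43515342 -0.26913054  0.057     ]
(array([ 0.47399941, -0.26849328]), np.float64(-2.719279965875875)) (array([ 0.47127503, -0.27123681]), np.float64(-3.8352468459963793))
[ 0.4731275  -0.26815801  0.103     ] [ 0.4508202  -0.26862337  0.103     ] 1.1950973234087903
```

View pics/wrist0.png

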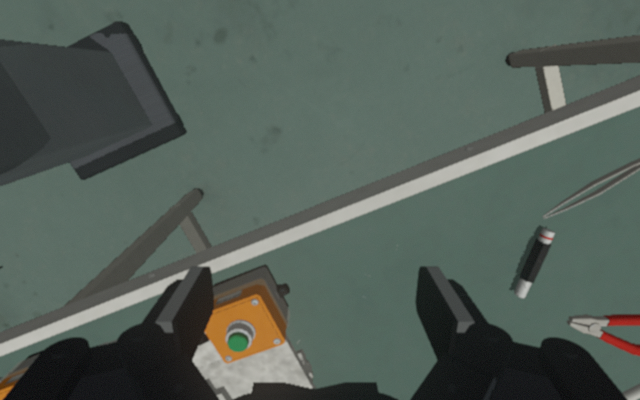

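Run:
```python
from h import *
t=r.snapshot("top");s=r.snapshot("side")
for n,c in(("top",t),("side",s)):
    T=np.linalg.inv(c["world_from_camera"])
    for p in([.246,.574,.231],[.246,.574,.35],[.4727,-.2698,.1],[.3,.3,.3]):
        q=c["mtx"]@(T@[*p,1])[:3]; print(n,p,q[:2]/q[2],q[2])
for uv in((68,300),(150,200),(60,200),(120,290),(300,150),(440,240)):print(uv,ray(t,uv,0.0))
print(R.from_rotvec(r.get_obs()["ee_rot"]).as_matrix().round(3))
```

```text
top [0.246, 0.574, 0.231] [-74.46809778 395.46796815] 0.6338314618243376
top [0.246, 0.574, 0.35] [-164.62286857  420.75892942] 0.5175041458711679
top [0.4727, -0.2698, 0.1] [378.57495312 208.91100029] 0.8326017364367762
top [0.3, 0.3, 0.3] [ 59.15669763 343.63471958] 0.5852451344566735
side [0.246, 0.574, 0.231] [ 617.69961707 1159.4155536 ] 0.1728312848443069
side [0.246, 0.574, 0.35] [ 834.93204428 1417.6521052 ] 0.09992686516923865
side [0.4727, -0.2698, 0.1] [333.63557645 164.74669095] 0.9409646867303959
side [0.3, 0.3, 0.3] [456.5347027  372.98936533] 0.3512381592641033
(68, 300) [0.38240907 0.48826724 0.        ]
(150, 200) [0.59938789 0.28127225 0.        ]
(60, 200) [0.63359693 0.50733971 0.        ]
(120, 290) [0.38731856 0.36402554 0.        ]
(300, 150) [ 0.67478112 -0.11253222  0.        ]
(440, 240) [ 0.39053799 -0.42271033  0.        ]
[[-0.    -0.919  0.394]
 [-0.     0.394  0.919]
 [-1.    -0.    -0.   ]]
```

Wrist view: only the orange buttons at the bench edge and the tools on the bench are visible. The fitted axis is about (0.473,-0.270) with yaw about -3°. I'll go round the press at a small radius and raised height.

>>> send_rows(
  rows="1 -70 -79 -184 0 0 0;1 -70 -79 -184 0 0 0;1 -70 -79 -184 0 0 0;1 -70 -79 -184 0 0 0;1 -70 -386 -459 0 0 0;1 -70 -386 -459 0 0 0;1 -70 -386 -459 0 0 0;1 -70 -386 -459 0 0 0;1 -70 -386 -459 0 0 0;1 -70 -386 -459 0 0 0",
)

```text
time: 1.6
tool_pos: [0.405, 0.0323, 0.3017]
ee_rot: [-0.906, 1.372, 0.906]
wrist_force: [0.8, 1.2, -0.4]
opening: 0.0855
```

>>> send_rows(
  rows="1 0 -181 -251 -0.35 0 0;1 0 -181 -251 -0.35 0 0;1 30 -181 -251 -0.35 0 0;1 60 -181 -251 -0.35 0 0;1 90 -181 -251 -0.35 0 0;1 90 -181 -251 -0.35 0 0;1 90 -181 -251 -0.35 0 0;1 90 -181 -251 -0.35 0 0;1 90 -181 -251 -0.35 0 0",
)

```text
time: 2.72
tool_pos: [0.4726, -0.2665, 0.2121]
ee_rot: [-1.171, 1.232, 1.169]
wrist_force: [-0.0, -0.5, 0.5]
opening: 0.0854
```

Run:
```python
from h import *
o=r.get_obs();s=r.snapshot("wrist");cv2.imwrite("pics/w1.png",s["img"]);print(o["time"],o["tool_pos"],o["joint_pos"].round(2),R.from_rotvec(o["ee_rot"]).as_matrix().round(3))
```

```text
2.725 [ 0.47264023 -0.26650285  0.2121291 ] [-0.15  0.38  0.77  1.85 -0.3   1.04  2.26] [[ 0.002 -0.999  0.053]
 [ 0.001  0.053  0.999]
 [-1.    -0.002  0.001]]
```

View pics/w1.png

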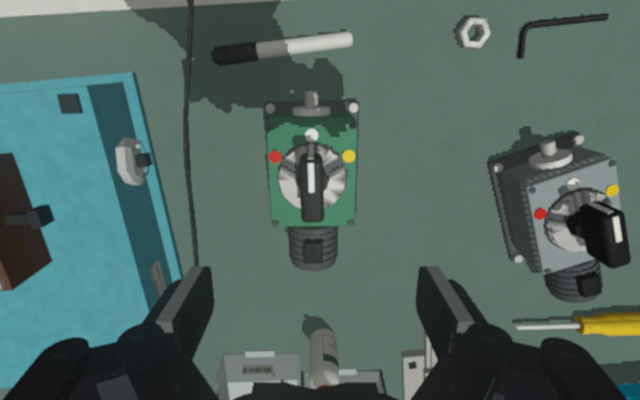

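Wrist view: the green drive is centred. White dot is at about (311,134), yellow (349,156), red (275,157), and the knob's top is a vertical bar near (312,185) with its line toward white. Measuring these now.

Run:
```python
from h import *
o=r.get_obs();s=r.snapshot("wrist");T=toolT(o)@s["mount"]
im=s["img"];h=cv2.cvtColor(im,cv2.COLOR_BGR2HSV)
def blobs(lo,hi,b=(255,80,370,230),mn=8):
    x0,y0,x1,y1=b;m=cv2.inRange(h,lo,hi)[y0:y1,x0:x1]
    n,l,st,c=cv2.connectedComponentsWithStats(m);return [(int(st[i,4]),(c[i]+[x0,y0]).round(2).tolist()) for i in range(1,n) if st[i,4]>mn]
Y=blobs((18,120,120),(35,255,255));Rd=blobs((0,150,120),(8,255,255));W=blobs((0,0,180),(180,40,255));print(Y,Rd,W)
m=cv2.inRange(im,(0,0,0),(45,45,45))[80:222,255:370]
n,l,st,c=cv2.connectedComponentsWithStats(m);print(st,c)
z=cv2.resize(im[110:230,255:370],None,fx=5,fy=5,interpolation=cv2.INTER_CUBIC);cv2.imwrite("pics/w1z.png",z)
y=ray(s,max(Y)[1],.057,T);rr=ray(s,max(Rd)[1],.057,T);w=ray(s,min(W,key=lambda q:abs(q[1][1]-134))[1],.057,T)
L=np.array([[-.018,.03118],[-.036,0],[-.018,-.03118]]);P=np.array([y,w,rr])[:,:2]
l=L-L.mean(0);p=P-P.mean(0);th=np.arctan2((l[:,0]*p[:,1]-l[:,1]*p[:,0]).sum(),(l*p).sum())
Q=np.array([[np.cos(th),-np.sin(th)],[np.sin(th),np.cos(th)]])
print(P,P.mean(0)-Q@L.mean(0),np.rad2deg(th))
```

```text
[(138, [348.29, 155.59])] [(112, [274.66, 156.33])] [(49, [353.33, 107.43]), (93, [312.16, 133.41]), (29, [331.24, 154.79]), (152, [310.83, 176.59]), (233, [332.21, 188.98]), (300, [289.85, 190.54])]
[[    0     0   115   142 16278]
 [   46    75     6     7    23]
 [   60    74     6     7    23]
 [   44    97     1     1     1]
 [   43   101     2     1     2]
 [   43   103     2     3     3]] [[ 57.00952205  70.4690994 ]
 [ 48.65217391  77.65217391]
 [ 62.08695652  77.04347826]
 [ 44.          97.        ]
 [ 43.5        101.        ]
 [ 43.66666667 104.        ]]
[[ 0.45521029 -0.2360092 ]
 [ 0.43493862 -0.26554384]
 [ 0.45260212 -0.29830161]] [ 0.4715579  -0.26773038] -2.6560625337616037
```

View pics/w1z.png

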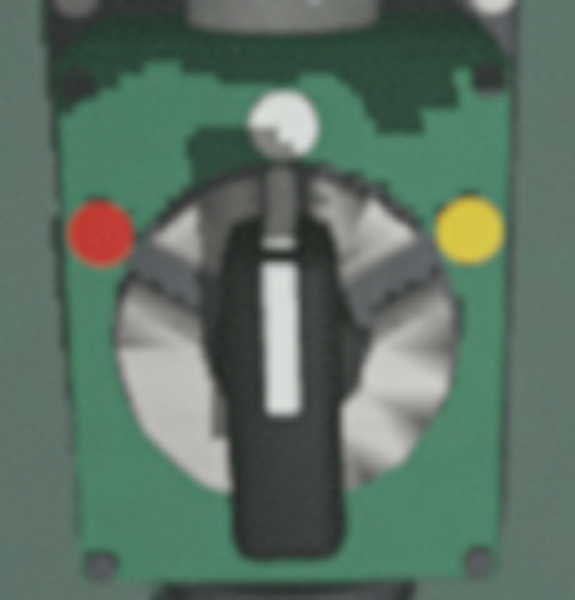

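Run:
```python
from h import *
o=r.get_obs();s=r.snapshot("wrist");T=toolT(o)@s["mount"]
c=lambda u,v:((u+.5)/5-.5+255,(v+.5)/5-.5+110)
P=[ray(s,c(*p),.103,T) for p in((281,262),(283,412),(288,553),(235,553),(342,553))]
print(np.array(P).round(4)); d=P[1]-P[0];print(np.rad2deg(np.arctan2(d[1],d[0])))
```

```text
[[ 0.4482 -0.2671  0.103 ]
 [ 0.4709 -0.268   0.103 ]
 [ 0.4934 -0.2685  0.103 ]
 [ 0.493  -0.2766  0.103 ]
 [ 0.4939 -0.2603  0.103 ]]
-2.4150844188667957
```

>>> send_rows(
  rows="0.2 30 1 -1.5 0 0 0;0.2 60 1 -1.5 0 0 0;0.2 90 1 -1.5 0 0 0;0.2 110 1 -1.5 0 0 0;0.2 125 1 -1.5 0 0 0;0.2 134 1 -1.5 0 0 0;0.2 134 1 -1.5 0 0 0;0.2 134 1 -1.5 0 0 0",
  newtons=50,
)

```text
time: 3.88
tool_pos: [0.4713, -0.2695, 0.0779]
ee_rot: [-1.169, 1.234, 1.168]
wrist_force: [0.3, 0.0, -0.1]
opening: 0.0517
```

Run:
```python
from h import *
o=r.get_obs();s=r.snapshot("wrist");cv2.imwrite("pics/w2.png",s["img"]);q=r.snapshot("side");cv2.imwrite("pics/s2.png",cv2.resize(q["img"][100:230,260:400],None,fx=5,fy=5));print(o["tool_pos"],o["wrist_force"],o["opening"])
```

```text
[ 0.47130841 -0.26945605  0.07793162] [ 0.27387655  0.0376736  -0.07865839] 0.05173585792534831
```

View pics/w2.png

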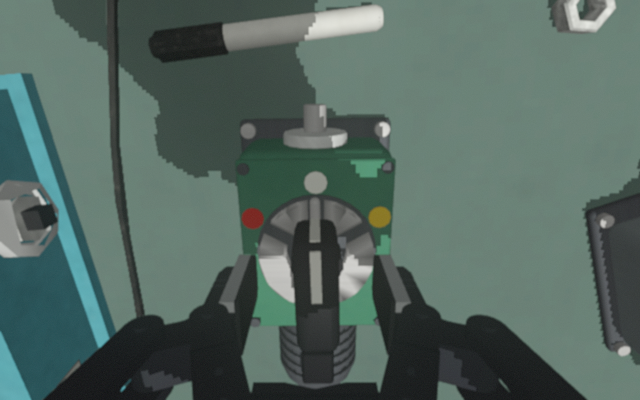

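View pics/s2.png

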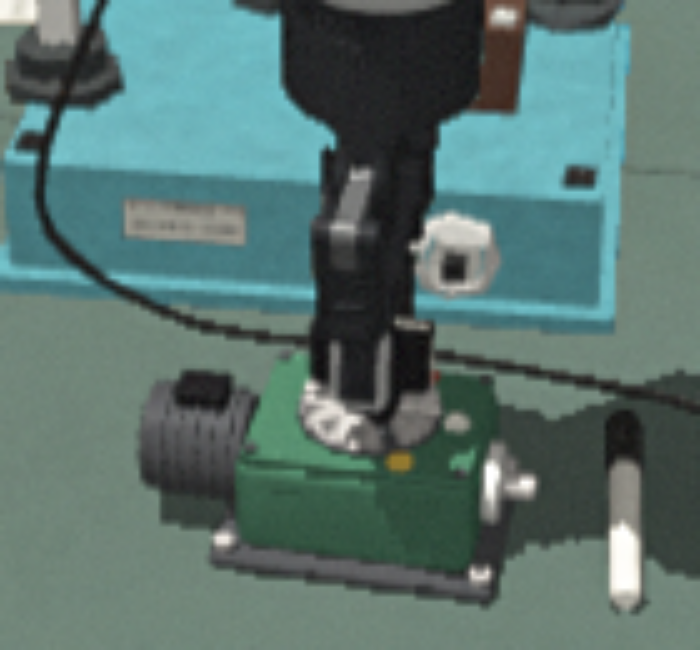

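The jaws straddle the bar, which sits at about columns 296–338, and the tips are clear of the collar. Closing now.

>>> send_rows(
  rows="0.2 0 0 1 0 0 0;-1 0 0 1 0 0 0;-1 0 0 1 0 0 0;-1 0 0 1 0 0 0;-1 0 0 1 0 0 0;-1 0 0 1 0 0 0;-1 0 0 1 0 0 0",
  newtons=60,
)

```text
time: 4.85
tool_pos: [0.4709, -0.2685, 0.0776]
ee_rot: [-1.169, 1.235, 1.168]
wrist_force: [-2.1, -0.8, 4.9]
opening: 0.0172
```

Run:
```python
from h import *
o=r.get_obs();print({k:o[k] for k in("time","tool_pos","wrist_force","torque","opening","ee_rot")})
```

```text
{'time': 4.85, 'tool_pos': array([ 0.47088373, -0.26853729,  0.07755912]), 'wrist_force': array([-2.10046384, -0.75179034,  4.94880488]), 'torque': array([-0.06030101,  0.35131628,  0.00840086]), 'opening': 0.017194454798633057, 'ee_rot': array([-1.16867724,  1.23480082,  1.16813737])}
```

Gripped at 17 mm, with small forces. Pulling up 11 mm.

>>> send_rows(
  rows="-1 -3 0 0 0 0 0;-1 -6 0 0 0 0 0;-1 -9 0 0 0 0 0;-1 -11 0 0 0 0 0;-1 -11 0 0 0 0 0;-1 -11 0 0 0 0 0",
)

```text
time: 5.6
tool_pos: [0.4708, -0.2684, 0.0883]
ee_rot: [-1.169, 1.235, 1.168]
wrist_force: [2.0, -5.0, -9.1]
opening: 0.0168
```

Run:
```python
from h import *
o=r.get_obs();print({k:o[k] for k in("time","tool_pos","wrist_force","torque","opening","ee_rot")})
q=r.snapshot("side");cv2.imwrite("pics/s3.png",cv2.resize(q["img"][100:230,260:400],None,fx=5,fy=5))
```

```text
{'time': 5.6, 'tool_pos': array([ 0.47084519, -0.26842493,  0.08826029]), 'wrist_force': array([ 1.95853862, -5.03661819, -9.11076119]), 'torque': array([-1.16409919, -0.2662518 ,  0.05684394]), 'opening': 0.016797802953908463, 'ee_rot': array([-1.16876119,  1.23496481,  1.16843248])}
```

View pics/s3.png

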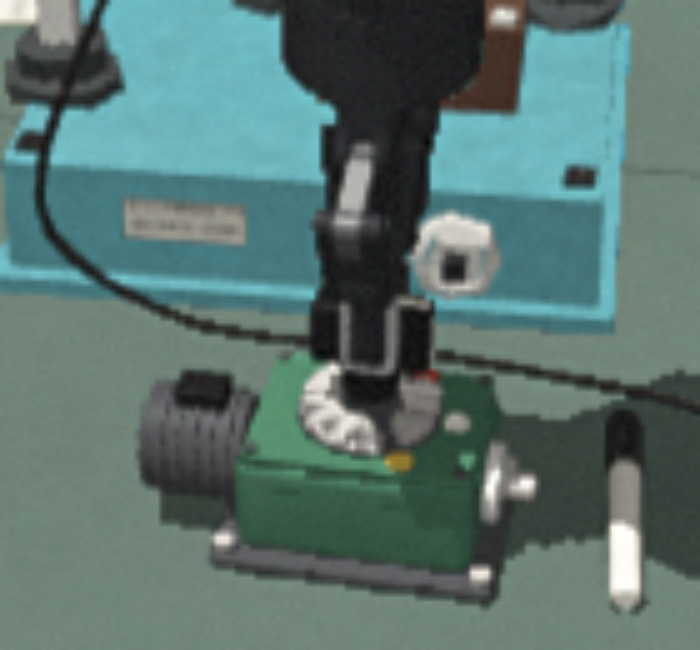

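The knob is lifted: its stem shows under the bar and the spring reads about 9 N. Turning clockwise 60° about tool +x.

>>> send_rows(
  rows="-1 0 0 0 0.12 0 0;-1 0 0 0 0.25 0 0;-1 0 0 0 0.38 0 0;-1 0 0 0 0.51 0 0;-1 0 0 0 0.64 0 0;-1 0 0 0 0.77 0 0;-1 0 0 0 0.9 0 0;-1 0 0 0 1.05 0 0;-1 0 0 0 1.05 0 0;-1 0 0 0 1.05 0 0",
)

```text
time: 6.9
tool_pos: [0.4718, -0.2672, 0.0882]
ee_rot: [-0.368, 1.538, 0.37]
wrist_force: [5.6, -0.3, -9.8]
opening: 0.0169
```

Run:
```python
from h import *
o=r.get_obs();print({k:o[k] for k in("time","tool_pos","wrist_force","torque","opening","joint_pos")})
m=R.from_rotvec(o["ee_rot"]).as_matrix();print(m.round(3),np.rad2deg(np.arctan2(m[1,2],m[0,2])))
q=r.snapshot("side");cv2.imwrite("pics/s4.png",cv2.resize(q["img"][100:230,260:400],None,fx=5,fy=5))
q=r.snapshot("wrist");cv2.imwrite("pics/w4.png",q["img"])
```

```text
{'time': 6.9, 'tool_pos': array([ 0.47180531, -0.26722211,  0.08818519]), 'wrist_force': array([ 5.56667084, -0.31693163, -9.82805777]), 'torque': array([-6.27666210e-04, -1.36219434e+00, -2.29056486e-02]), 'opening': 0.01687827144661998, 'joint_pos': array([-0.22291816,  0.63976269,  0.95325307,  1.98527784, -0.68713005,
        0.87764359,  1.57667214])}
[[ 0.001 -0.453  0.891]
 [ 0.001  0.891  0.453]
 [-1.     0.001  0.001]] 26.9579197399188
```

View pics/s4.png

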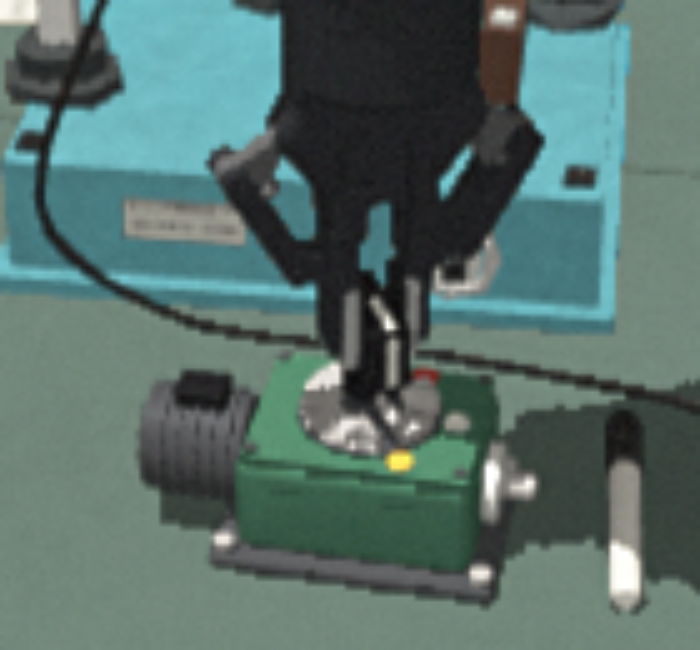

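View pics/w4.png

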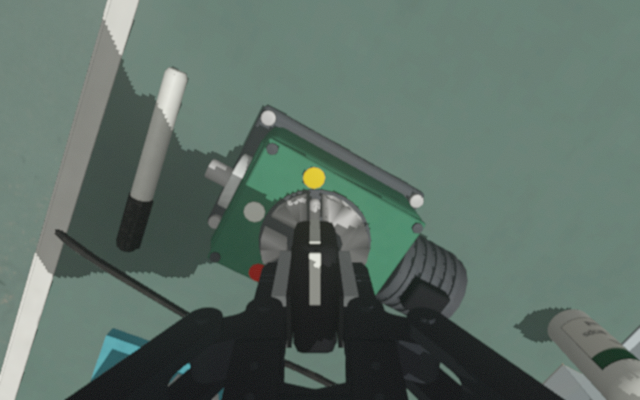

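The index line at (315,280) now points at the yellow dot at (314,178). Letting go.

>>> send_rows(
  rows="0.3 0 0 0 0 0 0;0.3 0 0 0 0 0 0;0.3 0 0 0 0 0 0;0.3 0 0 0 0 0 0;0.3 0 0 0 0 0 0",
)

```text
time: 7.62
tool_pos: [0.4709, -0.2682, 0.0883]
ee_rot: [-0.365, 1.54, 0.365]
wrist_force: [-0.9, 0.4, -0.5]
opening: 0.0557
```

Run:
```python
from h import *
o=r.get_obs();print({k:o[k] for k in("time","tool_pos","wrist_force","opening")})
q=r.snapshot("side");cv2.imwrite("pics/s5.png",cv2.resize(q["img"][100:230,260:400],None,fx=5,fy=5))
q=r.snapshot("wrist");cv2.imwrite("pics/w5.png",q["img"])
```

```text
{'time': 7.625, 'tool_pos': array([ 0.47089944, -0.2682314 ,  0.08832426]), 'wrist_force': array([-0.8924851 ,  0.38686423, -0.51398131]), 'opening': 0.05566478268195688}
```

View pics/s5.png

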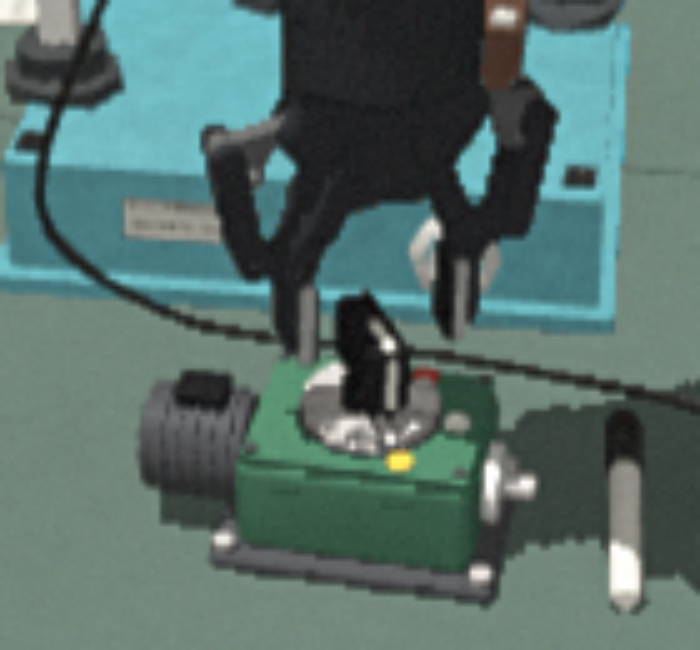

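View pics/w5.png

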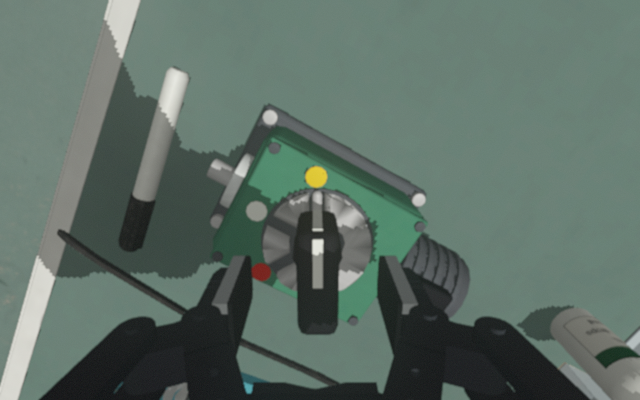

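The knob has dropped and its line still points at yellow. I'll retreat upward and check the height.

>>> send_rows(
  rows="0.3 -30 0 0 0 0 0;0.3 -60 0 0 0 0 0;0.3 -100 0 0 0 0 0;0.3 -130 0 0 0 0 0;0.3 -130 0 0 0 0 0;0.3 -130 0 0 0 0 0;0.3 -130 0 0 0 0 0",
)

```text
time: 8.6
tool_pos: [0.4705, -0.2677, 0.2173]
ee_rot: [-0.365, 1.541, 0.366]
wrist_force: [-0.3, -0.4, -0.8]
opening: 0.0553
```

Run:
```python
from h import *
o=r.get_obs();q=r.snapshot("wrist");print({k:o[k] for k in("time","tool_pos","wrist_force","opening","ee_rot")})
cv2.imwrite("pics/w6.png",q["img"])
s=r.snapshot("side");cv2.imwrite("pics/s6.png",cv2.resize(s["img"][145:230,280:380],None,fx=7,fy=7,interpolation=cv2.INTER_CUBIC))
```

```text
{'time': 8.6, 'tool_pos': array([ 0.47045829, -0.2677184 ,  0.21729448]), 'wrist_force': array([-0.25400351, -0.37856962, -0.82050383]), 'opening': 0.055324017912486055, 'ee_rot': array([-0.36450297,  1.54113262,  0.36630586])}
```

View pics/s6.png

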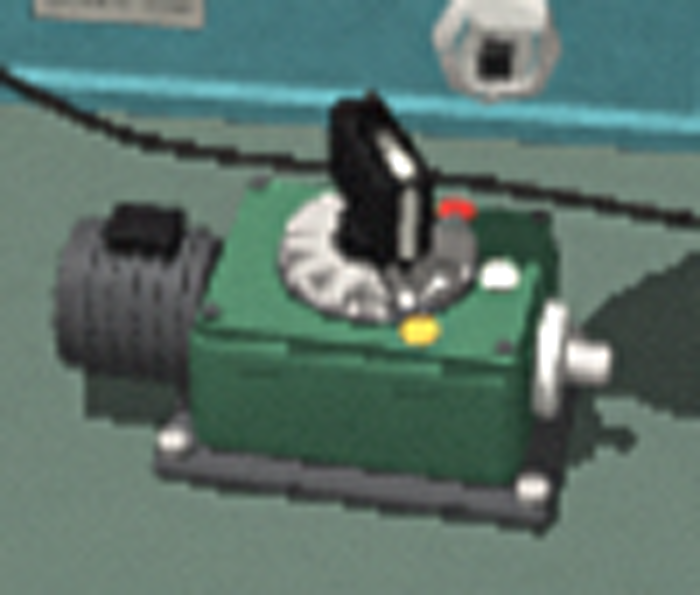

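View pics/w6.png

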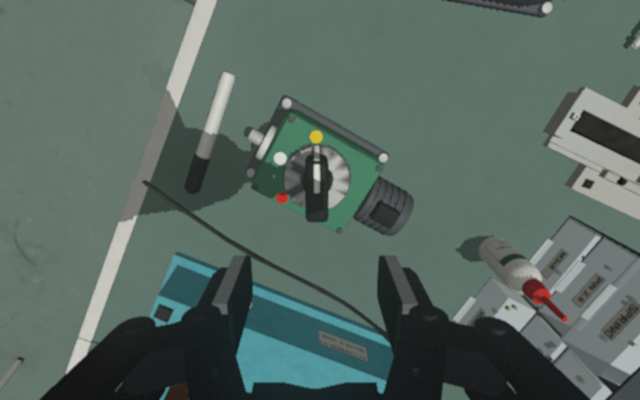

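Run:
```python
from h import *
s=r.snapshot("side");w=r.snapshot("wrist");o=r.get_obs();Tw=toolT(o)@w["mount"]
a=np.deg2rad(117.4)
z=cv2.resize(w["img"][110:240,250:380],None,fx=5,fy=5,interpolation=cv2.INTER_CUBIC);cv2.imwrite("pics/w6z.png",z)
def pr(c,T,p): q=c["mtx"]@(np.linalg.inv(T)@[*p,1])[:3];return q[:2]/q[2]
for dz in(0,.005,.010):
  for rad,zz in((.025,.103),(.025,.073),(-.025,.103)):
    p=[.4715+rad*np.cos(a),-.268+rad*np.sin(a),zz+dz]
    print(dz,rad,zz,"side zoom",((pr(s,s["world_from_camera"],p)-[280,145]+.5)*7-.5).round(0),"wrist zoom",((pr(w,Tw,p)-[250,110]+.5)*5-.5).round(0))
for d in(120,180,240):
  b=np.deg2rad(d-2.6);print("dot",d,((pr(s,s["world_from_camera"],[.4715+.036*np.cos(b),-.268+.036*np.sin(b),.057])-[280,145]+.5)*7-.5).round(0))
```

```text
0 0.025 0.103 side zoom [411. 183.] wrist zoom [329. 254.]
0 0.025 0.073 side zoom [409. 270.] wrist zoom [329. 212.]
0 -0.025 0.103 side zoom [354.  92.] wrist zoom [332. 568.]
0.005 0.025 0.103 side zoom [412. 168.] wrist zoom [329. 262.]
0.005 0.025 0.073 side zoom [409. 256.] wrist zoom [329. 219.]
0.005 -0.025 0.103 side zoom [354.  77.] wrist zoom [332. 581.]
0.01 0.025 0.103 side zoom [412. 153.] wrist zoom [329. 270.]
0.01 0.025 0.073 side zoom [409. 241.] wrist zoom [329. 225.]
0.01 -0.025 0.103 side zoom [354.  62.] wrist zoom [333. 594.]
dot 120 [420. 337.]
dot 180 [500. 282.]
dot 240 [457. 216.]
```

View pics/w6z.png

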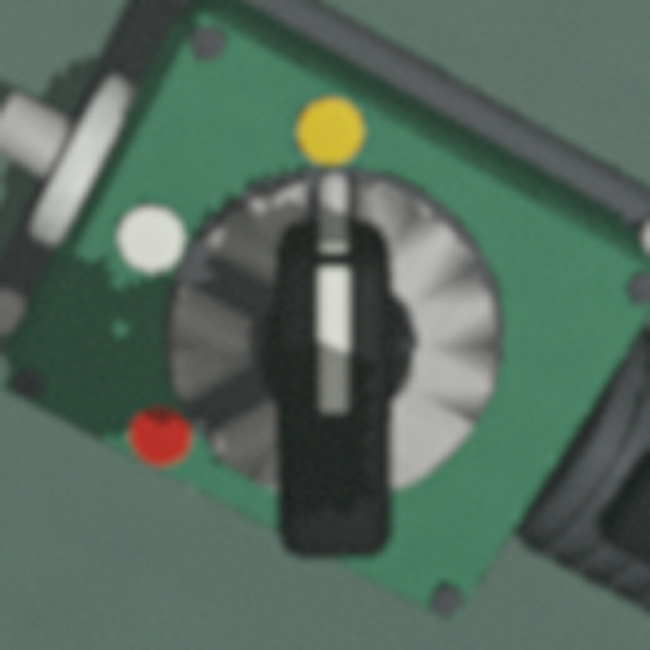

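In the side view, corrected for the dots' 5 px offset, fully down predicts the bar's top end at row 178. It appears at 178. The pin also lies in the notch by the yellow dot. Nothing is touching the drive, so I'm handing in.

```bash
python3 -c "
from rig import r
print(r.sign_off())"
```

```text
the job is handed in; nothing more can be done
None
```

The green drive is now in its fast gear. I pulled the knob up 11 mm against about 9 N of spring, turned it 60° clockwise and let go. It snapped down into the yellow notch, and I backed the gripper 13 cm above it before handing in, at about 9 s of the 34 s.

- **Position:** In the last pictures the index line and pin point at the yellow dot. In the side view the bar's top end sits where it should when fully down (row 178, against about 148 if it were still 10 mm up).
- **Disagreements:** Measured against predictions, the side view was about 5–6 px off (zoomed picture) on the dots, and I corrected for that. In the wrist view the bar's far end was about 13 px off (also zoomed). That offset points away from the knob being up, so I took it as calibration error.
- **Grey drive:** The arm never touched it. I did not measure its pointer again at the end.
- **Forces:** The wrist force readings I took stayed at or below about 11 N.

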